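# Draw the foot piece from a plaster slip-casting mould

## Task

The foot piece of the banded plaster mould is stuck tight in its socket and has to come out so the foot of the cast can be inspected. Grip it by its rib and rock it side to side, working it up a little with each rock, until it frees: a straight pull would only lift the mould, which must stay sitting flat where it is on the bench. Finish holding the foot piece level and still in the gripper, just clear of the mould, about a finger's breadth above the socket, and leave the cup, the jar and the wooden strip alone.

Things in the scene. Friction and masses are not known exactly. Their poses are not given: they have to be found in the camera images.
- mould: Upside-down plaster slip mould on a plywood ware board, loose on the bench, held only by its weight, 1.7 to 1.82 kg (17 to 18 N). Board 150 x 180 x 12 mm (x, y, z); two cream plaster halves, together 120 x 150 mm in plan, meet along the x axis (2.5 mm joint line), top face 107 mm above the bench. Two dark rubber bands round them. Origin: centre of the board's underside, z up.
- mould_half (a joint): Slide of the mould's +y half along the mould's y, m: about 0 while the foot piece is in its socket, grows as the half is pushed outwards (to 0.008), -0.0025 when the halves meet. The rubber bands draw it inwards with about 22 N, and 1.5 N more per mm outwards: this nips the foot piece between the halves along y. The other half is fixed to the board.
- socket_mouth (a point): Centre of the socket's mouth in the mould's top face, 107 mm above the bench; axes as the mould's. The socket is straight-walled, 55 mm (x) by 50 mm (y), 22 mm deep with a flat floor 85 mm above the bench. Nothing but the nip holds the foot piece in it.
- foot_piece: Tan plaster foot piece, 110 to 170 g: a straight-sided plug 50 x 50 x 26 mm that fills the socket (22 mm in, 4 mm proud at the start; about 2.5 mm play at each end in x, nipped in y), with a grip rib on top. Origin: centre of its underside, on the socket floor at the start, 85 mm above the bench; z up, x and y along the mould's. Rocked about its x, its +y and -y sides rise in turn.
- foot_rib (a point): Centre of the rib, 50 mm above the foot piece's underside; axes as the foot piece's. The rib is 46 mm long (x), 32 mm thick (y) and rises from 26 to 68 mm above the underside. Grip it firmly (about 100 N) across its thickness, fingers closing along y; the plug's shoulders stand 9 mm out beside it, 26 mm above the underside, the mould's top at 22 mm.
- foot_edge (a point): Middle of the plug's +y lower edge (25 mm in +y from its underside's centre). Straight up, the nip holds against 22 to 32 N, more than the mould weighs. Rocking about x by about 0.12 rad (7 degrees) each way lifts the +y and -y sides in turn by 3 mm about the middle and needs hardly any pull: it can gain 3 mm per swing from side to side; rising faster than the sides swing lifts the mould.
- cup: Bystander: open terracotta-coloured fired cup, 80 mm across the rim, 90 mm tall; origin at the centre of its underside.
- jar: Bystander: glass jar with black lid, 72 mm across, 88 mm tall; origin at the centre of its underside.
- strip: Bystander: pale wooden thickness strip lying flat, 260 mm long (its y), 22 mm wide, 12 mm thick; origin at the centre of its underside.

How it is judged:
On the way, in this order (a step that is already met when the one before it is completed fails the run):
1. the foot piece is rocked to one side (2 degrees or more) while in its socket (angle between foot_piece's own z axis and vertical above 0.035 rad and z of foot_piece in the frame of socket_mouth below -0.004 m and contact force between the fingers and foot_piece above 1 N), for 0.03 s.
2. it comes back through upright, still in its socket (angle between foot_piece's own z axis and vertical below 0.02 rad and z of foot_piece in the frame of socket_mouth below -0.002 m).
3. it is rocked over again (2 degrees or more), still in its socket (angle between foot_piece's own z axis and vertical above 0.035 rad and z of foot_piece in the frame of socket_mouth below 0.001 m and contact force between the fingers and foot_piece above 1 N), for 0.03 s.
4. it is drawn clear of the socket (z of foot_piece in the frame of socket_mouth above 0.004 m), for 0.1 s.
At the end, for the whole second after the job is handed in: The foot piece is held still in the gripper, its underside 4 to 40 mm above the mould's top, within 25 mm of over the socket, tilted less than 0.15 rad and touching the mould nowhere; the mould sits flat on the bench (z of foot_piece in the frame of socket_mouth between 0.004 and 0.04 m and horizontal distance between foot_piece and socket_mouth below 0.025 m and angle between foot_piece's own z axis and vertical below 0.15 rad and linear speed of foot_piece below 0.02 m/s and contact force between the fingers and foot_piece above 2 N and contact force between foot_piece and mould below 0.2 N and height (world z) of mould below 0.003 m and angle between mould's own z axis and vertical below 0.03 rad); the arm keeps its last pose, push and grip.
It fails at once if the mould is lifted off the bench, tipped or shoved more than 20 mm (height (world z) of mould above 0.006 m or angle between mould's own z axis and vertical above 0.07 rad or distance of mould from where it was at the start of the episode above 0.02 m).
It fails at once if the cup, the jar or the strip is disturbed (moved more than 15 mm) (distance of any of cup, jar, strip from where it was at the start of the episode above 0.015 m).
It also fails if it takes over 45 s, if anything falls off the work surface, if the arm or the gripper's body presses on something with over 40 N, if the wrist force passes 120 N, or if a joint passes its speed limit or range.

## Robot

A 6-joint arm with a two-finger parallel gripper is mounted at the origin on the work surface. World frame = base frame: x ahead of the robot, y to its left, z up, the work surface at z = 0. Lengths are in m, angles in rad, forces in N, time in s.
With the tool pointing down it reaches from about 0.3 to 0.875 m from the base axis. Payload 6.4 kg.
Tool frame: the origin (TCP) lies at the very end of the fingers, on their centre line; the grasp point (between the pads) lies 19 mm behind it; z points along the fingers, y is the line along which they close (so a half turn about z gives the same grasp; the last joint's range is limited). The gripper opens to 85 mm and grips with 20 to 120 N. Pads are 22 mm wide; open, the fingers measure 114 mm over their backs; the gripper's body (76 mm by 85 mm) begins 54 mm behind the grasp point. The pads swing forward as they close: fully open they stand 13 mm farther back than shut.
Start: joints at [-1.485, 0.181, 1.607, -0, 1.354, -0.206], TCP at [0.165, -0.551, 0.231] pointing down, gripper open.
Joint ranges: [-2.99, 2.99], [-0.89, 2.07], [0.3, 2.58], [-1.14, 4.28], [0, 2.63], [-3.12, 3.12]. Speed limits (rad/s): [2.57, 2.57, 3.01, 3.14, 3.14, 3.14].

## Interface

Orientations are given as a unit quaternion [w, x, y, z].
In Python, from bench import ctrl gives the robot as it stands.
- The arm moves only by the tool jog_arm, never from a script. Its argument "series" is a list that holds one entry, the list of rows, each a list of 7 numbers: the shift along the tool's x, y, z in mm, then the turn, a rotation vector about the tool's x, y, z in rad, then the finger opening in mm, from 0 to 85.4. In form: [[[tx, ty, tz, rx, ry, rz, gripper], ...]]. A call has exactly 10 rows; each row shifts and turns the commanded pose from where the row before left it, along the tool's axes as they then stand; what a row does not reach is not made up. A row lasts 1/10 s, in which the tool goes at most 50 mm and 8.59 degrees, less where a joint would pass 70% of its speed; a pose out of reach is approached as far as the arm can. A call with a gripper value outside its range is refused whole. The fingers move at their own pace and stop on an object; the grip force is fixed at half the most. Time passes only in rows, so rows that do not move let the fingers close, or fill a call up. It gives the time, the measured TCP pose, the force, the opening and the grip force at its end, in the units of the state.
- ctrl.get_obs(): the state, without advancing time (a new reading comes with each control period).
- ctrl.camera(name): name is "scene" or "top" or "wrist"; returns a dict with "frame" (480x640x3 uint8, blue, green, red), "z_map" (480x640 float32, m along the optical axis (not along the pixel's ray), 0 where there is no reading), "fx", "fy", "cx", "cy" (pixels), "k1" (the pictures are not rectified: a ray, as slopes to the right and down, at radius r is drawn at 1 + k1 r^2 times it, then the intrinsics apply), "xyz" and "rotation" of the camera in the world. Camera axes: x right, y down, z forward; pixel columns grow to the right and rows downward; lengths in m; the calibration is good to about 2 mm. A picture is of the moment at which its call begins.
- ctrl.hand_in(): hands the job in; it is judged then, once.
The state is a dict: "time_s": time; "q": joint angles; "dq": joint speeds; "joint_efforts": joint torques, N m; "eef_pos": TCP position; "eef_rot": TCP orientation; "wrist_force": force on the tool from outside, world axes, zero at the start; "torque": the same for the moment, N m; "opening": opening from 0.0 (shut) to 1.0 (fully open); "grasp_force": force on a finger pad.
Only numpy, scipy, OpenCV 4.12 (cv2) and the standard library are available. Lean on these libraries where they do the work, as an engineer would, in place of code of your own. Each camera call takes 0.05 s, during which the arm holds its last target. There are 200 camera calls.

## Working session

There is one attempt and no reset: what is moved stays moved. The work goes in short steps, Python scripts to look and compute and a tool call to move; the robot and the scene stay as the last step left them, time stands still between calls to the robot, and variables do not carry over. Pictures are saved under pics/ and viewed, at most 10 in all, crops included, and the job is handed in when it is done.

Besides the shell and the picture viewer there is one more tool, called after ">>>" by a JSON object that holds its "op" and its "data". jog_arm: Moves the arm, as the interface text tells. Its arguments: {"type":"object","properties":{"series":{"type":"array"}},"required":["series"]}

```bash
mkdir -p pics
cat > h.py <<'E'
import numpy as np, cv2
from bench import ctrl
def cloud(c):
    v,u=np.mgrid[0:480,0:640].astype(float)
    xd=(u-c["cx"])/c["fx"]; yd=(v-c["cy"])/c["fy"]
    x,y=xd.copy(),yd.copy()
    for _ in range(10):
        s=1+c["k1"]*(x*x+y*y); x=xd/s; y=yd/s
    z=c["z_map"]; P=np.stack([x*z,y*z,z],-1)
    R=np.array(c["rotation"]); 
    if R.size==4:
        from scipy.spatial.transform import Rotation as Ro
        R=Ro.from_quat(np.roll(R.ravel(),-1)).as_matrix()
    return P@R.reshape(3,3).T+np.array(c["xyz"])
E
python3 - <<'E'
from h import *
for n in ("scene","top"):
    c=ctrl.camera(n); cv2.imwrite(f"pics/{n}0.png",c["frame"]); np.save(n+"0.npy",cloud(c)); np.save(n+"z.npy",c["z_map"])
    print(n,c["xyz"],np.round(c["rotation"],3).tolist(),c["fx"],c["k1"])
print(ctrl.get_obs())
E
```

```text
scene [1.15820901 0.31225045 0.47982277] [-0.27, 0.479, 0.726, -0.412] 449.9748865902247 -0.10673102648909842
top [0.43685827 0.05397435 1.11277086] [-0.06, 0.709, -0.701, 0.05] 616.5062951850621 -0.03362129979239046
{'time_s': 0.1, 'q': array([-1.48527926e+00,  1.81471218e-01,  1.60791665e+00,  4.09799128e-05,
        1.35383159e+00, -2.06312375e-01]), 'dq': array([ 0.00018302, -0.00136835, -0.00245227, -0.00037317, -0.00205697,
        0.00140215]), 'joint_efforts': array([ 1.34928996e-03, -4.45873618e+01, -3.52236843e+01, -2.68224721e-04,
        4.14258800e-03, -3.45106749e-06]), 'eef_pos': array([ 0.16540835, -0.55016444,  0.23046757]), 'eef_rot': array([-8.10710759e-04,  9.89373638e-01,  1.45393065e-01,  6.90671797e-05]), 'wrist_force': array([ 0.63514834, -0.1570658 , -0.70628995]), 'torque': array([ 0.01921301, -0.01545626,  0.01862997]), 'grasp_force': 0.0, 'opening': 0.9966514231017667}
```

View pics/top0.png

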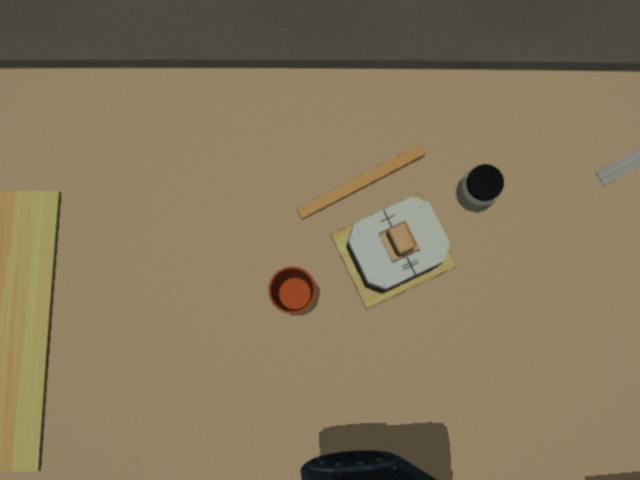

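View pics/scene0.png

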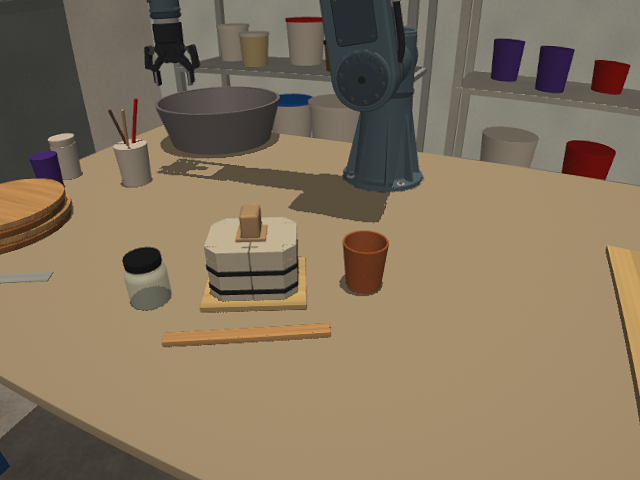

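The top view shows the mould at about (400,245), with its rib at (402,238) and the joint line running from (388,212) to (415,275). The cup is at (293,290), the jar at (484,185), and the strip runs from (300,213) to (423,152). Next I'll measure the rib and the mould's yaw.

Run:
```python
from h import *
P=np.load("top0.npy"); 
sub=np.zeros((480,640),bool); sub[180:320,320:470]=1
def rect(m,name):
    p=P[m]; r=cv2.minAreaRect((p[:,:2]*1000).astype(np.float32)); 
    print(name,m.sum(),np.round(r[0],1),np.round(r[1],1),round(r[2],1),"z",np.round(np.median(p[:,2]),4), "mean",np.round(p[:,:2].mean(0),4))
    print(np.round(cv2.boxPoints(r)).tolist())
z=P[...,2]
rect(sub&(z>0.140),"rib"); rect(sub&(z>0.1)&(z<0.1095),"top"); rect(sub&(z>0.006)&(z<0.02),"board");rect(sub&(z>0.006),"all")
for u,v in [(388,212),(415,275),(402,238)]: print(u,v,np.round(P[v,u],4))
Q=np.load("scene0.npy"); s=np.zeros((480,640),bool); s[190:320,190:320]=1; zq=Q[...,2]
P=Q; rect(s&(zq>0.148),"rib scene"); rect(s&(zq>0.125),"rib scene all"); rect(s&(zq>0.006),"all scene")
c=cv2.imread("pics/top0.png")[185:315,325:465]; cv2.imwrite("pics/crop.png",cv2.resize(c,None,fx=5,fy=4.6,interpolation=cv2.INTER_CUBIC))
```

```text
rib 693 [ 5.32e+02 -5.00e-01] [ 50.5 213.4] 46.9 z 0.152 mean [ 0.5728 -0.0438]
[[437.0, 54.0], [593.0, -92.0], [627.0, -55.0], [471.0, 91.0]]
top 5075 [594.8 -59.7] [120.6 151.1] 25.9 z 0.1061 mean [ 0.5933 -0.059 ]
[[508.0, -18.0], [574.0, -154.0], [682.0, -101.0], [616.0, 35.0]]
board 2433 [610.7 -69.4] [244.8 271.2] 6.2 z 0.011 mean [ 0.5966 -0.0261]
[[474.0, 52.0], [504.0, -217.0], [747.0, -191.0], [718.0, 79.0]]
all 9476 [589.4 -69.7] [283.5 271.8] 4.7 z 0.1051 mean [ 0.5931 -0.0513]
[[437.0, 54.0], [459.0, -217.0], [742.0, -193.0], [719.0, 77.0]]
388 212 [ 0.6452 -0.0419  0.1044]
415 275 [ 0.5413 -0.0871  0.0941]
402 238 [ 0.5941 -0.0595  0.1496]
rib scene 320 [871.9 113. ] [696.9  33.4] 32.1 z 0.1529 mean [0.7108 0.0164]
[[568.0, -58.0], [586.0, -86.0], [1176.0, 284.0], [1158.0, 312.0]]
rib scene all 580 [871.9 113. ] [696.9  34.1] 32.0 z 0.1497 mean [ 0.6669 -0.0127]
[[567.0, -57.0], [586.0, -86.0], [1176.0, 283.0], [1158.0, 312.0]]
all scene 8967 [864.3  70.2] [740.2 179.8] 25.9 z 0.0804 mean [ 0.6331 -0.0368]
[[492.0, -11.0], [571.0, -172.0], [1236.0, 151.0], [1158.0, 313.0]]
```

View pics/crop.png

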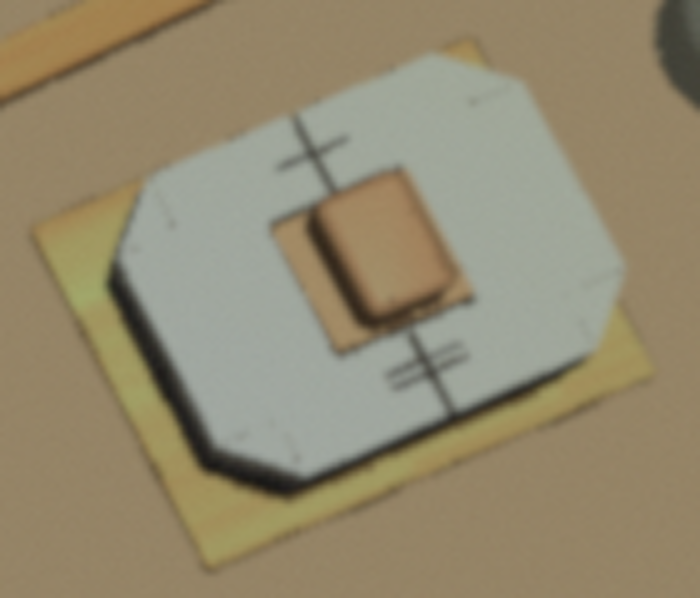

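The crop shows the rib's long side along the joint line, which gives a mould x axis of about 26°. The plug outline corners are at (270,225), (405,168), (475,298) and (340,352). I'll refine the rib position by filtering out invalid depths, then work out the move in tool axes.

```bash
cat >> h.py <<'E'
from scipy.spatial.transform import Rotation as Ro
def tool():
    o=ctrl.get_obs(); return np.array(o["eef_pos"]),Ro.from_quat(np.roll(o["eef_rot"],-1)),o
def goal(pos,yaw):  # tool x at yaw, pointing down; gives rotvec in tool and shift in goal axes
    p,R,o=tool(); G=Ro.from_matrix(np.array([[np.cos(yaw),np.sin(yaw),0],[np.sin(yaw),-np.cos(yaw),0],[0,0,-1]]).T.T)
    print("rotvec tool",np.round((R.inv()*G).as_rotvec(),4),"shift mm (goal axes)",np.round(G.inv().apply(np.array(pos)-p)*1000,1),"shift mm (now axes)",np.round(R.inv().apply(np.array(pos)-p)*1000,1))
E
python3 - <<'E'
from h import *
for n,b in (("top",(180,320,320,470)),("scene",(190,320,190,320))):
    P=np.load(n+"0.npy"); Z=np.load(n+"z.npy"); m=np.zeros((480,640),bool); m[b[0]:b[1],b[2]:b[3]]=1; m&=Z>0.1
    z=P[...,2]; e=cv2.erode(m.astype(np.uint8),None)
    for lo,hi in ((.145,.165),(.1,.1095)):
        k=m&(z>lo)&(z<hi); p=P[k]
        if lo>.14: # keep near mould
            k2=np.hypot(p[:,0]-.595,p[:,1]+.06)<.05; p=p[k2]
        r=cv2.minAreaRect((p[:,:2]*1000).astype(np.float32)); print(n,lo,len(p),np.round(r[0],1),np.round(r[1],1),round(r[2],1),round(float(np.median(p[:,2])),4))
goal([.5945,-.0595,.23],np.radians(26))
E
```

```text
top 0.145 583 [594.6 -59.4] [45.9 32.8] 26.1 0.1516
top 0.1 5075 [594.8 -59.7] [120.6 151.1] 25.9 0.1061
scene 0.145 288 [597.  -58.1] [47.  30.5] 23.7 0.1524
scene 0.1 2643 [597.5 -59.5] [122.9 150.4] 24.9 0.1069
rotvec tool [-0.0016 -0.0005 -0.162 ] shift mm (goal axes) [ 6.008e+02 -2.529e+02  5.000e-01] shift mm (now axes) [ 552.1 -346.5    1.2]
```

>>> {"op": "jog_arm", "data": {"series": [[[0,0,0,0,0,-0.081,85],[0,0,0,0,0,-0.081,85],[33.4,-14,0,0,0,0,85],[33.4,-14,0,0,0,0,85],[33.4,-14,0,0,0,0,85],[33.4,-14,0,0,0,0,85],[33.4,-14,0,0,0,0,85],[33.4,-14,0,0,0,0,85],[33.4,-14,0,0,0,0,85],[33.4,-14,0,0,0,0,85]]]}}

```text
time_s: 1.1
eef_pos: [0.3571, -0.3314, 0.231]
eef_rot: [-0.0, 0.974, 0.225, -0.0]
wrist_force: [0.5, 0.2, -0.4]
opening: 0.994
grasp_force: 0.0
```

>>> {"op": "jog_arm", "data": {"series": [[[33.4,-14,0,0,0,0,85],[33.4,-14,0,0,0,0,85],[33.4,-14,0,0,0,0,85],[33.4,-14,0,0,0,0,85],[33.4,-14,0,0,0,0,85],[33.4,-14,0,0,0,0,85],[33.4,-14,0,0,0,0,85],[33.4,-14,0,0,0,0,85],[33.4,-14,0,0,0,0,85],[0,0,0,0,0,0,85]]]}}

```text
time_s: 2.1
eef_pos: [0.5731, -0.0845, 0.2307]
eef_rot: [-0.001, 0.974, 0.227, 0.0]
wrist_force: [-0.7, 0.2, -0.4]
opening: 0.997
grasp_force: 0.0
```

Run:
```python
from h import *
p,R,o=tool(); print(o["time_s"],p,R.as_matrix().round(4).tolist(),o["wrist_force"])
c=ctrl.camera("wrist"); cv2.imwrite("pics/w1.png",c["frame"])
P=cloud(c); z=P[...,2]; k=(c["z_map"]>.05)&(z>.145)&(z<.165)&(np.hypot(P[...,0]-.595,P[...,1]+.06)<.05)
if k.sum()>50:
    r=cv2.minAreaRect((P[k][:,:2]*1000).astype(np.float32)); print(k.sum(),r,np.median(P[k][:,2]))
goal([.5953,-.0593,.117],np.radians(26))
```

```text
2.1 [ 0.57307084 -0.08452485  0.23073628] [[0.8971, 0.4419, 0.0001], [0.4419, -0.8971, 0.0014], [0.0007, -0.0012, -1.0]] [-0.74412971  0.18357788 -0.38617845]
4278 ((596.40087890625, -57.861629486083984), (45.235740661621094, 32.08640670776367), 26.411548614501953) 0.15342860582660534
rotvec tool [-0.0009  0.0007  0.0034] shift mm (goal axes) [ 32.7 -13.8 113.6] shift mm (now axes) [ 32.8 -13.6 113.6]
```

View pics/w1.png

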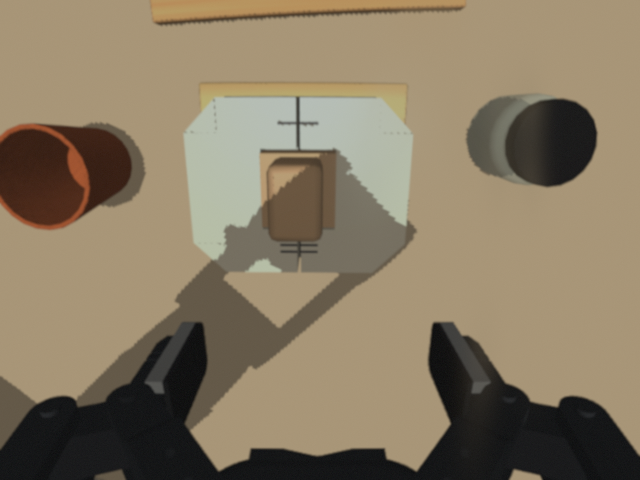

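The wrist view shows the rib square to the fingers at (296,198), the joint line vertical at column 298, and nothing under the finger path. I'll move over the rib and lower.

>>> {"op": "jog_arm", "data": {"series": [[[16.6,-7,0,0,0,0.003,85],[16.6,-7,0,0,0,0,85],[0,0,16,0,0,0,85],[0,0,16,0,0,0,85],[0,0,16,0,0,0,85],[0,0,16,0,0,0,85],[0,0,16,0,0,0,85],[0,0,16,0,0,0,85],[0,0,17,0,0,0,85],[0,0,0,0,0,0,85]]]}}

```text
time_s: 3.15
eef_pos: [0.5932, -0.0603, 0.1151]
eef_rot: [-0.001, 0.975, 0.223, -0.002]
wrist_force: [-0.8, 1.0, -0.0]
opening: 0.996
grasp_force: 0.0
```

>>> {"op": "jog_arm", "data": {"series": [[[0,0,0,0,0,0,25],[0,0,0,0,0,0,25],[0,0,0,0,0,0,25],[0,0,0,0,0,0,25],[0,0,0,0,0,0,25],[0,0,0,0,0,0,25],[0,0,0,0,0,0,25],[0,0,0,0,0,0,25],[0,0,0,0,0,0,25],[0,0,0,0,0,0,25]]]}}

```text
time_s: 4.15
eef_pos: [0.5949, -0.059, 0.1193]
eef_rot: [-0.001, 0.975, 0.224, 0.0]
wrist_force: [-3.9, 7.1, 5.5]
opening: 0.365
grasp_force: 63.5
```

```bash
cat >> h.py <<'E'
def st():
    p,R,o=tool(); m=R.as_matrix(); print(o["time_s"],p.round(4),"tilt y,x",m[2,1].round(4),m[2,0].round(4),"F",o["wrist_force"].round(1),"T",o["torque"].round(2),"open",round(o["opening"]*85.4,1),"g",o["grasp_force"])
E
python3 - <<'E'
from h import *
st()
c=ctrl.camera("scene"); cv2.imwrite("pics/s2.png",cv2.resize(c["frame"][130:330,150:420],None,fx=2.9,fy=2.9))
E
```

```text
4.15 [ 0.5949 -0.059   0.1193] tilt y,x -0.0021 0.0008 F [-3.9  7.1  5.5] T [ 0.81  0.45 -0.07] open 31.2 g 63.486390709877014
```

View pics/s2.png

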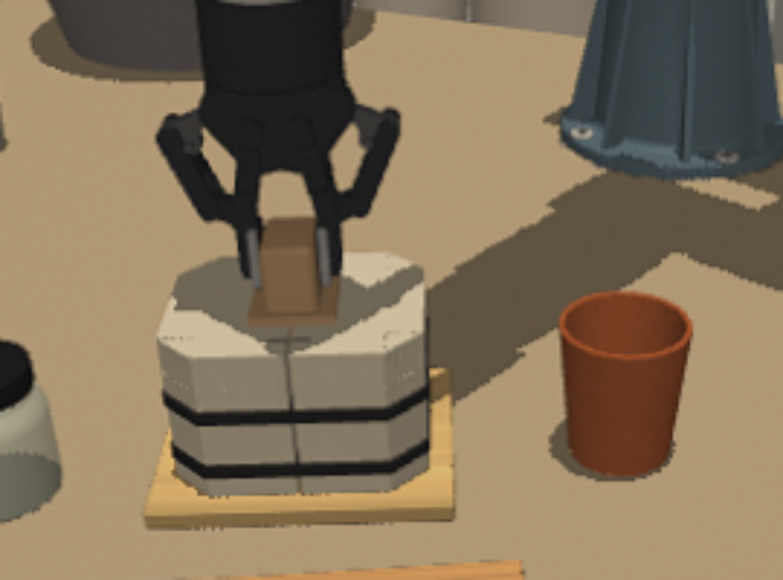

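The picture shows the fingers closed on the rib just above the shoulders, with the mould unmoved. First rock: +0.12 rad about a point roughly 29 mm past the TCP, near the middle of the plug.

>>> {"op": "jog_arm", "data": {"series": [[[0,0.6,0,0.02,0,0,20],[0,0.6,0,0.02,0,0,20],[0,0.6,0,0.02,0,0,20],[0,0.6,0,0.02,0,0,20],[0,0.6,0,0.02,0,0,20],[0,0.6,0,0.02,0,0,20],[0,0,0,0,0,0,20],[0,0,0,0,0,0,20],[0,0,0,0,0,0,20],[0,0,0,0,0,0,20]]]}}

```text
time_s: 5.2
eef_pos: [0.5963, -0.0614, 0.1223]
eef_rot: [-0.06, 0.973, 0.224, -0.014]
wrist_force: [-13.7, 12.6, 25.6]
opening: 0.366
grasp_force: 65.7
```

```bash
cat >> h.py <<'E'
def look(name):
    st(); c=ctrl.camera("scene"); cv2.imwrite(f"pics/{name}.png",cv2.resize(c["frame"][130:330,150:420],None,fx=2.9,fy=2.9))
E
python3 -c "
from h import *
look('s3')"
```

```text
5.2 [ 0.5963 -0.0614  0.1223] tilt y,x -0.1227 0.0006 F [-13.7  12.6  25.6] T [ 1.07  1.99 -0.04] open 31.3 g 65.68663895130157
```

View pics/s3.png

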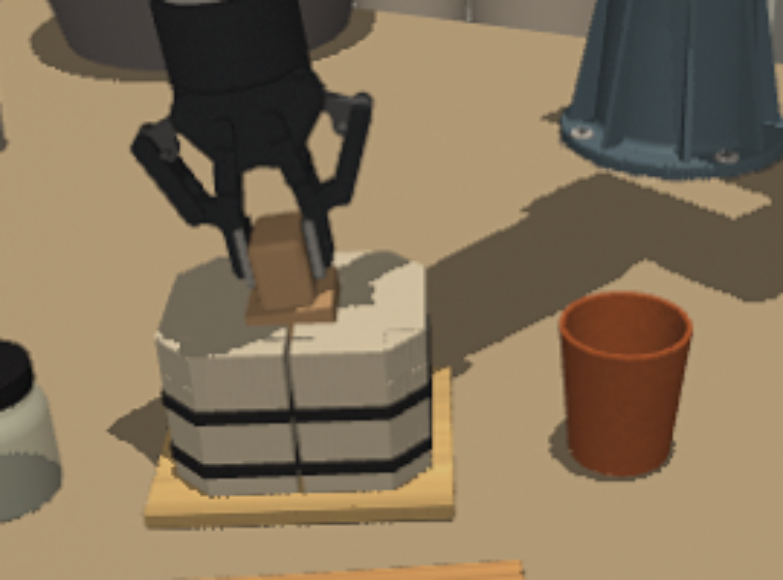

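It's tilted 7° to one side in the socket, pressing down about 26 N because the lower corner is on the floor. I'll swing back through upright to the other side, raising to remove that load and gain height.

>>> {"op": "jog_arm", "data": {"series": [[[0,-0.7,-0.4,-0.024,0,0,20],[0,-0.7,-0.4,-0.024,0,0,20],[0,-0.7,-0.4,-0.024,0,0,20],[0,-0.7,-0.4,-0.024,0,0,20],[0,-0.7,-0.4,-0.024,0,0,20],[0,-0.7,-0.5,-0.024,0,0,20],[0,-0.7,-0.5,-0.024,0,0,20],[0,-0.7,-0.5,-0.024,0,0,20],[0,-0.7,-0.5,-0.024,0,0,20],[0,-0.7,-0.5,-0.024,0,0,20]]]}}

```text
time_s: 6.25
eef_pos: [0.5933, -0.0563, 0.1225]
eef_rot: [0.057, 0.973, 0.223, 0.013]
wrist_force: [0.7, 4.8, -0.5]
opening: 0.365
grasp_force: 62.6
```

```bash
python3 -c "
from h import *
st()"
```

```text
6.25 [ 0.5933 -0.0563  0.1225] tilt y,x 0.1179 0.0006 F [ 0.7  4.8 -0.5] T [2.37 0.6  0.05] open 31.1 g 62.60101675987244
```

>>> {"op": "jog_arm", "data": {"series": [[[0,0.6,-0.3,0.024,0,0,20],[0,0.6,-0.3,0.024,0,0,20],[0,0.6,-0.3,0.024,0,0,20],[0,0.6,-0.3,0.024,0,0,20],[0,0.6,-0.3,0.024,0,0,20],[0,0.6,-0.3,0.024,0,0,20],[0,0.6,-0.3,0.024,0,0,20],[0,0.6,-0.3,0.024,0,0,20],[0,0.6,-0.3,0.024,0,0,20],[0,0.6,-0.3,0.024,0,0,20]]]}}

```text
time_s: 7.25
eef_pos: [0.5967, -0.063, 0.1275]
eef_rot: [-0.059, 0.973, 0.223, -0.013]
wrist_force: [-5.6, 7.4, 8.8]
opening: 0.366
grasp_force: 63.5
```

>>> {"op": "jog_arm", "data": {"series": [[[0,-0.6,-0.3,-0.024,0,0,20],[0,-0.6,-0.3,-0.024,0,0,20],[0,-0.6,-0.3,-0.024,0,0,20],[0,-0.6,-0.3,-0.024,0,0,20],[0,-0.6,-0.3,-0.024,0,0,20],[0,-0.6,-0.3,-0.024,0,0,20],[0,-0.6,-0.3,-0.024,0,0,20],[0,-0.6,-0.3,-0.024,0,0,20],[0,-0.6,-0.3,-0.024,0,0,20],[0,-0.6,-0.3,-0.024,0,0,20]]]}}

```text
time_s: 8.25
eef_pos: [0.5939, -0.0578, 0.1293]
eef_rot: [0.06, 0.973, 0.223, 0.014]
wrist_force: [-2.3, -3.4, 4.7]
opening: 0.366
grasp_force: 63.2
```

```bash
python3 -c "
from h import *
look('s4')"
```

```text
8.25 [ 0.5939 -0.0578  0.1293] tilt y,x 0.1221 0.0003 F [-2.3 -3.4  4.7] T [ 0.26  0.79 -0.05] open 31.3 g 63.175671100616455
```

View pics/s4.png

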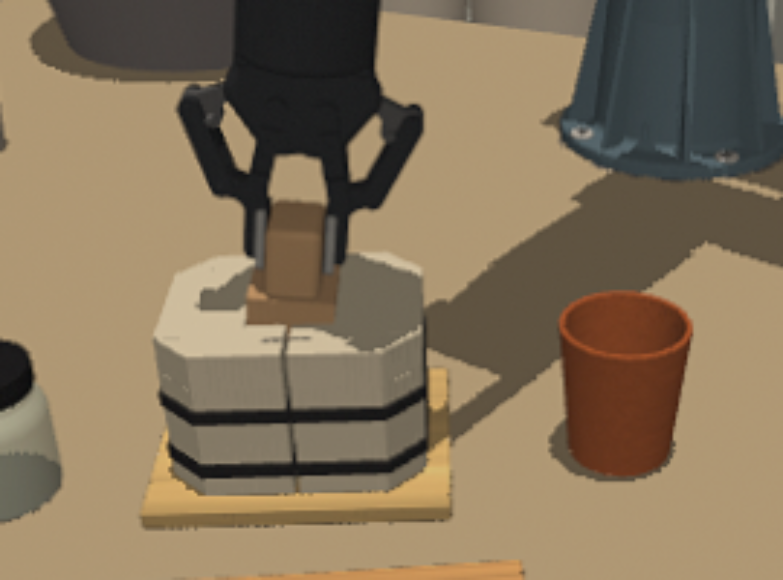

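It has risen about 10 mm and the mould sits flat, shifted perhaps 2 mm. I'll carry on with slightly gentler sideways travel.

>>> {"op": "jog_arm", "data": {"series": [[[0,0.5,-0.3,0.024,0,0,20],[0,0.5,-0.3,0.024,0,0,20],[0,0.5,-0.3,0.024,0,0,20],[0,0.5,-0.3,0.024,0,0,20],[0,0.5,-0.3,0.024,0,0,20],[0,0.5,-0.3,0.024,0,0,20],[0,0.5,-0.3,0.024,0,0,20],[0,0.5,-0.3,0.024,0,0,20],[0,0.5,-0.3,0.024,0,0,20],[0,0.5,-0.3,0.024,0,0,20]]]}}

```text
time_s: 9.3
eef_pos: [0.5968, -0.0635, 0.1319]
eef_rot: [-0.058, 0.973, 0.223, -0.013]
wrist_force: [0.8, -5.3, -1.2]
opening: 0.365
grasp_force: 62.6
```

```bash
python3 -c "
from h import *
st()"
```

```text
9.3 [ 0.5968 -0.0635  0.1319] tilt y,x -0.1188 0.0011 F [ 0.8 -5.3 -1.2] T [-1.92 -0.58  0.  ] open 31.2 g 62.55156397819519
```

>>> {"op": "jog_arm", "data": {"series": [[[0,-0.6,-0.3,-0.024,0,0,20],[0,-0.6,-0.3,-0.024,0,0,20],[0,-0.6,-0.3,-0.024,0,0,20],[0,-0.6,-0.3,-0.024,0,0,20],[0,-0.6,-0.3,-0.024,0,0,20],[0,-0.6,-0.3,-0.024,0,0,20],[0,-0.6,-0.3,-0.024,0,0,20],[0,-0.6,-0.3,-0.024,0,0,20],[0,-0.6,-0.3,-0.024,0,0,20],[0,-0.6,-0.3,-0.024,0,0,20]]]}}

```text
time_s: 10.3
eef_pos: [0.5942, -0.0575, 0.1366]
eef_rot: [0.06, 0.973, 0.223, 0.015]
wrist_force: [-0.5, -7.4, 6.4]
opening: 0.364
grasp_force: 63.6
```

```bash
python3 -c "
from h import *
look('s5')"
```

```text
10.3 [ 0.5942 -0.0575  0.1366] tilt y,x 0.1236 0.0019 F [-0.5 -7.4  6.4] T [-0.71  0.3  -0.04] open 31.1 g 63.62949013710022
```

View pics/s5.png

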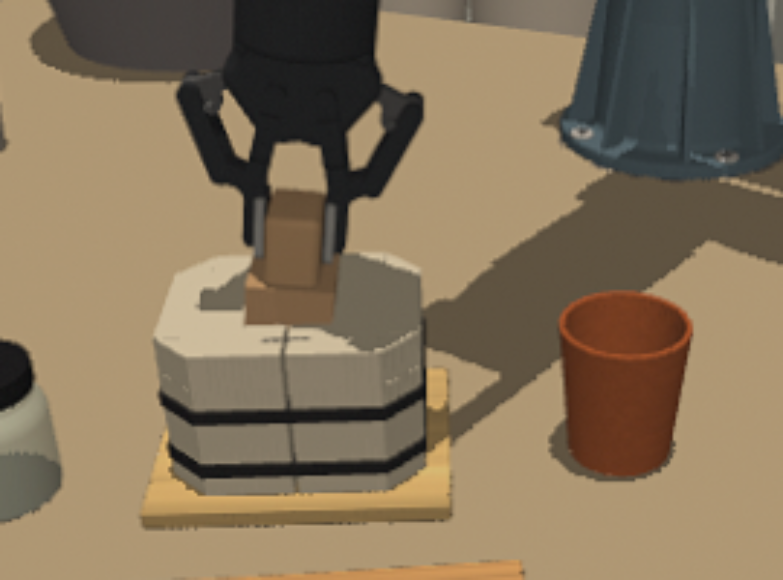

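Now about 5 mm of engagement is left and the mould has not moved. Two more swings.

>>> {"op": "jog_arm", "data": {"series": [[[0,0.7,-0.3,0.024,0,0,20],[0,0.7,-0.3,0.024,0,0,20],[0,0.7,-0.3,0.024,0,0,20],[0,0.7,-0.3,0.024,0,0,20],[0,0.7,-0.3,0.024,0,0,20],[0,0.7,-0.3,0.024,0,0,20],[0,0.7,-0.3,0.024,0,0,20],[0,0.7,-0.3,0.024,0,0,20],[0,0.7,-0.3,0.024,0,0,20],[0,0.7,-0.3,0.024,0,0,20]]]}}

```text
time_s: 11.35
eef_pos: [0.5971, -0.0639, 0.138]
eef_rot: [-0.057, 0.973, 0.223, -0.013]
wrist_force: [1.6, -3.5, 14.8]
opening: 0.365
grasp_force: 65.1
```

```bash
python3 -c "
from h import *
st()"
```

```text
11.35 [ 0.5971 -0.0639  0.138 ] tilt y,x -0.117 0.0011 F [ 1.6 -3.5 14.8] T [-0.24 -0.07  0.02] open 31.2 g 65.13257503509521
```

>>> {"op": "jog_arm", "data": {"series": [[[0,-0.7,-0.3,-0.024,0,0,20],[0,-0.7,-0.3,-0.024,0,0,20],[0,-0.7,-0.3,-0.024,0,0,20],[0,-0.7,-0.3,-0.024,0,0,20],[0,-0.7,-0.3,-0.024,0,0,20],[0,-0.7,-0.3,-0.024,0,0,20],[0,-0.7,-0.3,-0.024,0,0,20],[0,-0.7,-0.3,-0.024,0,0,20],[0,-0.7,-0.3,-0.024,0,0,20],[0,-0.7,-0.3,-0.024,0,0,20]]]}}

```text
time_s: 12.35
eef_pos: [0.5936, -0.0562, 0.1438]
eef_rot: [0.06, 0.973, 0.224, 0.015]
wrist_force: [-5.6, -2.4, 16.9]
opening: 0.369
grasp_force: 65.2
```

```bash
python3 -c "
from h import *
st()"
```

```text
12.35 [ 0.5936 -0.0562  0.1438] tilt y,x 0.1237 0.0016 F [-5.6 -2.4 16.9] T [-0.35  1.04 -0.01] open 31.5 g 65.20628929138184
```

Nearly out, with the lower corner resting at the mouth. I'll level while rising gently.

>>> {"op": "jog_arm", "data": {"series": [[[0,0.6,-0.5,0.02,0,0,20],[0,0.6,-0.5,0.02,0,0,20],[0,0.6,-0.5,0.02,0,0,20],[0,0.6,-0.5,0.02,0,0,20],[0,0.6,-0.5,0.02,0,0,20],[0,0.6,-0.5,0.02,0,0,20],[0,0,-0.5,0,0,0,20],[0,0,-0.5,0,0,0,20],[0,0,0,0,0,0,20],[0,0,0,0,0,0,20]]]}}

```text
time_s: 13.35
eef_pos: [0.5946, -0.0597, 0.1453]
eef_rot: [-0.0, 0.975, 0.224, -0.0]
wrist_force: [-0.3, -0.3, -0.8]
opening: 0.365
grasp_force: 63.1
```

```bash
python3 -c "
from h import *
look('s6')"
```

```text
13.35 [ 0.5946 -0.0597  0.1453] tilt y,x -0.0 -0.0001 F [-0.3 -0.3 -0.8] T [ 0.    0.03 -0.02] open 31.2 g 63.092100620269775
```

View pics/s6.png

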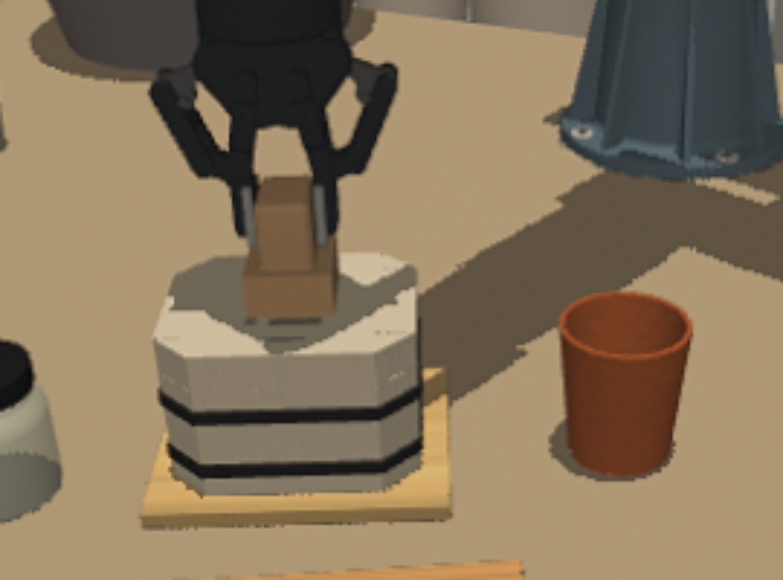

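It's free: the wrist force is only the piece's weight and the halves have closed beneath it. I'll raise about 11 mm more.

>>> {"op": "jog_arm", "data": {"series": [[[0,0,-2,0,0,0,20],[0,0,-2,0,0,0,20],[0,0,-3,0,0,0,20],[0,0,-2,0,0,0,20],[0,0,-2,0,0,0,20],[0,0,0,0,0,0,20],[0,0,0,0,0,0,20],[0,0,0,0,0,0,20],[0,0,0,0,0,0,20],[0,0,0,0,0,0,20]]]}}

```text
time_s: 14.4
eef_pos: [0.5947, -0.0599, 0.1562]
eef_rot: [-0.0, 0.975, 0.224, -0.0]
wrist_force: [0.8, 0.2, -0.2]
opening: 0.368
grasp_force: 63.1
```

```bash
python3 -c "
from h import *
look('s7')"
```

```text
14.4 [ 0.5947 -0.0599  0.1562] tilt y,x -0.0001 -0.0001 F [ 0.8  0.2 -0.2] T [-0.01  0.03 -0.04] open 31.4 g 63.09183955192566
```

View pics/s7.png

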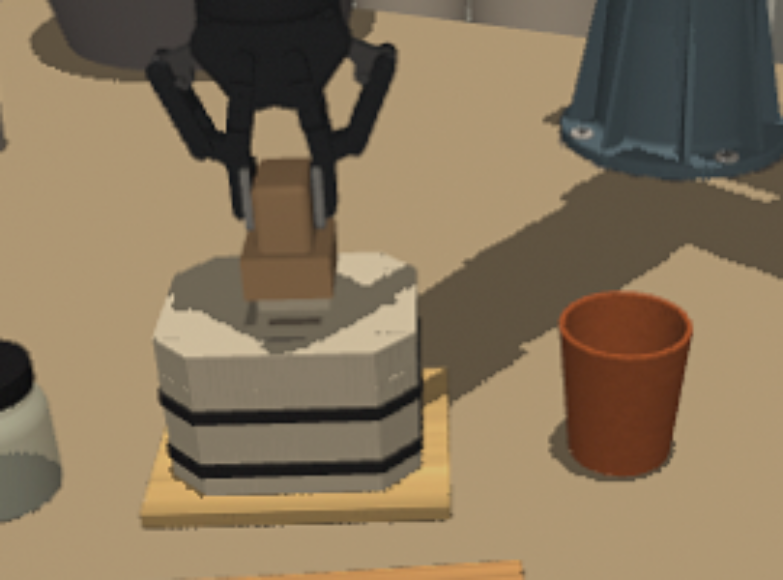

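The foot piece hangs level about 15 mm above the open socket, and the mould sits flat.

```bash
python3 -c "
from h import *
print(ctrl.hand_in())"
```

```text
the job is handed in; nothing more can be done
None
```

I rocked the foot piece free and handed the job in (no result came back): it is held level about 15 mm above the socket, with the mould flat on the bench after shifting an estimated 2–3 mm, and the arm stayed clear of the cup, jar and strip.

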